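Line up the glaze test tiles on the viewing board

TASK

Get the glaze samples ready for viewing. Clear the red cup off the wooden board by nesting it, upright and fully down, in the white cup standing on the bench, and leave the white cup where it is. Lay the four tiles flat on the board, glazed face up, as one closed-up straight row from pale to dark: white against the end stop, then pale blue, mid blue and navy, each tile's long sides touching its neighbours and its short end square against the long back ledge; leave the sieve, bowl and jug alone.

Things in the scene. Friction and masses are not known exactly. Their poses are not given: they have to be found in the camera images.
- board: fixed plywood viewing board, 150 mm (x) x 360 mm (y), its top face 15 mm above the bench. Origin: centre of the underside (bench level). Two aluminium ledges, 12 mm wide, stand 10 mm above the top face: the back ledge along the whole +x edge (inner face at local x = +63 mm) and the end stop along the +y edge (inner face at local y = +168 mm). The -x and -y edges are open. Its yaw and place vary.
- tile_white: glaze test tile, 100 x 50 x 12 mm (local x, y, z), 0.13 kg, white glazed face up. Origin: centre of the underside; x along its length, z up. Starts askew on the board, near the end stop but clear of its place.
- tile_pale: glaze test tile, 100 x 50 x 12 mm (local x, y, z), 0.13 kg, pale blue glazed face up. Origin: centre of the underside; x along its length, z up. Starts lying on the bench.
- tile_mid: glaze test tile, 100 x 50 x 12 mm (local x, y, z), 0.13 kg, mid blue glazed face up. Origin: centre of the underside; x along its length, z up. Starts lying on the bench.
- tile_navy: glaze test tile, 100 x 50 x 12 mm (local x, y, z), 0.13 kg, navy (almost black) glazed face up. Origin: centre of the underside; x along its length, z up. Starts lying on the bench.
- cup_red: red plastic sample cup, open at the top, tapered: 38 mm across at the foot, 62 mm at the rim, 100 mm high, wall 3 mm, floor 4 mm, 0.06 kg. Origin: centre of the underside, z up. Starts standing on the board. Nested in the white cup its foot comes to rest about 41 mm above the foot of the white cup.
- cup_white: white plastic sample cup, open at the top, tapered: 38 mm across at the foot, 62 mm at the rim, 100 mm high, wall 3 mm, floor 4 mm, 0.06 kg. Origin: centre of the underside, z up. Stands on the bench among the tiles and stays there.
- sieve: steel test sieve pan, 150 mm across, 45 mm high, bystander. Origin: centre of the underside.
- bowl: steel bowl, 140 mm across, 50 mm high, bystander. Origin: centre of the underside.
- jug: clear plastic jug with a handle, 96 mm across, 130 mm high, bystander. Origin: centre of the underside.

How it is judged:
By the outcome, as a careful person would: the job done as asked, in the order asked, and still so for the second after the job is handed in, with the robot touching nothing.
It also fails if it takes over 72 s, if anything falls off the work surface, if the arm or the gripper's body presses on something with over 40 N, if the wrist force passes 120 N, or if a joint passes its speed limit or range.

ROBOT

A 6-joint arm with a two-finger parallel gripper is mounted at the origin on the work surface. World frame = base frame: x ahead of the robot, y to its left, z up, the work surface at z = 0. Lengths are in m, angles in rad, forces in N, time in s.
With the tool pointing down it reaches from about 0.425 to 0.95 m from the base axis. Payload 3.5 kg.
Tool frame: the origin (TCP) lies between the finger pads; the fingertips stand 19 mm ahead of it and the grasp point (between the pads) is the TCP; z points along the fingers, y is the line along which they close (so a half turn about z gives the same grasp; the last joint's range is limited). The gripper opens to 85 mm and grips with 20 to 120 N. Pads are 22 mm wide; open, the fingers measure 114 mm over their backs; the gripper's body (76 mm by 85 mm) begins 54 mm behind the grasp point. The pads swing forward as they close: fully open they stand 13 mm farther back than shut.
Start: joints at [-1.422, 0.286, 1.577, -0, 1.279, -0.15], TCP at [0.199, -0.645, 0.25] pointing down, gripper open.
Joint ranges: [-2.77, 2.77], [-0.9, 2.22], [0.21, 2.48], [-1.53, 4.67], [0.24, 2.81], [-2.84, 2.84]. Speed limits (rad/s): [2.79, 2.79, 3.14, 3.14, 3.14, 3.14].

INTERFACE

Orientations are given as a unit quaternion [x, y, z, w].
In Python, from plant import monitor, eyes, ctrl gives the robot as it stands.
- The arm moves only by the shell command python3 -m handwheel 'ROWS' [FORCE]. ROWS is JSON, a list of rows, each a list of 7 numbers: the shift along the tool's x, y, z in units of 40 cm (1.0 is 40 cm), then the turn, a rotation vector about the tool's x, y, z in units of pi rad (1.0 is pi rad), then the opening, from -1 (shut) to 1 (fully open). A call has 1 to 12 rows; each row is the pose to reach, as a shift and turn from the pose commanded when the call began, along the tool's axes at that moment, turning the shorter way round; what a row does not reach only later rows make up. A row lasts 1/8 s, in which the tool goes at most 62.5 mm and 10.7 degrees, less where a joint would pass 70% of its speed; a pose out of reach is approached as far as the arm can. A call with a number of a shift or a turn outside -1 to 1 is refused whole. A call with a gripper value outside its range is refused whole. The fingers move at their own pace and stop on an object; FORCE is the grip in N (left out, the last holds). Time passes only in rows, so rows that repeat a pose let the fingers close. It gives the time, the measured TCP pose, the force, the opening and the grip force at its end, in the units of the state.
- monitor.get_state(): the state, without advancing time (a new reading comes with each control period).
- eyes.read_camera(name): name is "side" or "top"; returns the picture (420x560x3 uint8, red, green, blue); there is no depth.
- eyes.camera_params(name): a dict with "K" (3x3 intrinsics, pixels), "k1" (the pictures are not rectified: a ray, as slopes to the right and down, at radius r is drawn at 1 + k1 r^2 times it, then the intrinsics apply), "R" (3x3) and "t" (3): a world point X has camera coordinates R X + t. Camera axes: x right, y down, z forward; pixel columns grow to the right and rows downward; lengths in m; the calibration is good to about 2 mm. A picture is of the moment at which its call begins. camera_params takes no time and is no camera call.
- ctrl.sign_off(): hands the job in; it is judged then, once.
The state is a dict: "time": time; "qpos": joint angles; "dq": joint speeds; "joint_efforts": joint torques, N m; "eef_pos": TCP position; "tcp_rot": TCP orientation; "contact_force": force on the tool from outside, world axes, zero at the start; "wrist_torque": the same for the moment, N m; "opening": opening from 0.0 (shut) to 1.0 (fully open); "finger_force": force on a finger pad.
Only numpy, scipy, OpenCV 4.12 (cv2) and the standard library are available. Lean on these libraries where they do the work, as an engineer would, in place of code of your own. Each camera call takes 0.05 s, during which the arm holds its last target. There are 200 camera calls.

## Working session

There is one attempt and no reset: what is moved stays moved. The work goes in short steps, Python scripts to look and compute and a shell command to move; the robot and the scene stay as the last step left them, time stands still between calls to the robot, and variables do not carry over. Pictures are saved under pics/ and viewed, at most 10 in all, crops included, and the job is handed in when it is done.

```bash
ls; mkdir -p pics; python3 - <<'E'
from plant import monitor, eyes, ctrl
import cv2, numpy as np
for n in ("side","top"):
    im=eyes.read_camera(n); cv2.imwrite(f"pics/{n}0.png",im[:,:,::-1])
    p=eyes.camera_params(n); print(n,{k:np.round(v,4).tolist() for k,v in p.items()})
s=monitor.get_state(); print({k:np.round(v,4).tolist() for k,v in s.items()})
E
```

```text
pics
side {'K': [[399.1191, 0.0, 278.8589], [0.0, 399.1191, 202.2199], [0.0, 0.0, 1.0]], 'k1': -0.0499, 'R': [[-0.924, -0.3823, -0.0054], [-0.2173, 0.5366, -0.8154], [0.3146, -0.7523, -0.5789]], 't': [0.6058, 0.1197, 0.9332]}
top {'K': [[532.3469, 0.0, 287.9643], [0.0, 532.3469, 212.101], [0.0, 0.0, 1.0]], 'k1': -0.1331, 'R': [[-0.0129, -0.9999, -0.0032], [-0.9756, 0.0133, -0.2191], [0.2191, 0.0003, -0.9757]], 't': [0.0886, 0.616, 1.3285]}
{'time': 0.1, 'qpos': [-1.422, 0.2871, 1.578, -0.0, 1.2786, -0.15], 'dq': [-0.0013, -0.0025, -0.0027, -0.0005, 0.0004, -0.0008], 'joint_efforts': [0.0012, -40.7301, -29.3699, -0.0001, 0.0035, 0.0], 'eef_pos': [0.1986, -0.6445, 0.249], 'tcp_rot': [0.9889, 0.1488, -0.0, -0.0011], 'contact_force': [0.0202, -0.6908, 0.0286], 'wrist_torque': [0.0307, 0.0088, 0.0207], 'finger_force': 0.0, 'opening': 1.0039}
```

View pics/side0.png

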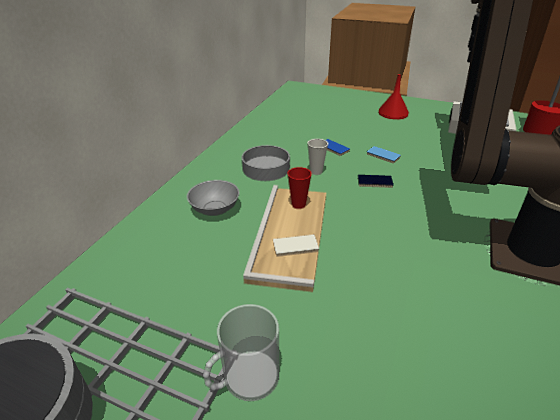

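View pics/top0.png

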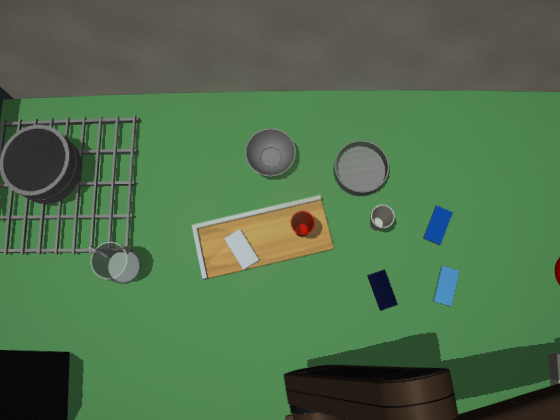

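The side view shows the red cup at (299,188), white cup at (317,156), white tile at (296,245), mid at (336,147), pale at (383,154) and navy at (375,181). In the top view, the board is centred near (262,240), with red cup (303,224), white cup (383,217), white tile (241,249), mid (438,225), pale (447,286) and navy (382,290). The end stop is at the left. Next I'll fit the object models to the silhouettes in both views.

```bash
cat > vis.py <<'E'
import cv2, numpy as np
from plant import monitor, eyes, ctrl
from scipy.optimize import least_squares
from scipy.spatial.transform import Rotation as Rot
P={n:eyes.camera_params(n) for n in ("side","top")}
def proj(n,X):
    p=P[n]; c=np.asarray(X)@np.array(p["R"]).T+p["t"]; s=c[:,:2]/c[:,2:]
    s=s*(1+p["k1"]*(s**2).sum(1,keepdims=True)); K=np.array(p["K"])
    return s@K[:2,:2].T+K[:2,2]
def shots(tag=None):
    I={n:eyes.read_camera(n) for n in P}
    if tag: [cv2.imwrite(f"pics/{n}_{tag}.png",I[n][:,:,::-1]) for n in P]
    return I
def mask(im,kind):
    h,s,v=[c.astype(int) for c in cv2.split(cv2.cvtColor(im,cv2.COLOR_RGB2HSV))]
    r,g,b=[im[:,:,i].astype(int) for i in range(3)]
    green=(h>45)&(h<85)&(s>60)
    return {"red":(r>g+40)&(r>b+40)&(g<60)&(s>190),"nongreen":~green,"gray":(s<60)&~green,
     "white":(s<60)&(v>120)&~green,"pale":(b>r+40)&(g>85)&(h>=95)&~green,"mid":(b>g+45)&(b>85)&(h>=100)&(g<100),
     "navy":(b>g+5)&(v<85)&(h>105)&~green}[kind].astype(np.uint8)
def contour(im,kind,seed):
    m=mask(im,kind); k,l,st,c=cv2.connectedComponentsWithStats(m,connectivity=4)
    ok=[i for i in range(1,k) if st[i,4]>25]
    ys,xs=np.where(np.isin(l,ok)); j=np.argmin((xs-seed[0])**2+(ys-seed[1])**2)
    cs,_=cv2.findContours((l==l[ys[j],xs[j]]).astype(np.uint8),cv2.RETR_EXTERNAL,cv2.CHAIN_APPROX_NONE)
    return max(cs,key=len)[:,0,:].astype(np.float32)
def box(a,b,h,x0=None): return np.array([[x,y,z] for x in (-a/2,a/2) for y in (-b/2,b/2) for z in (0,h)])
t=np.linspace(0,2*np.pi,48,endpoint=False)
ring=lambda r,z:np.c_[r*np.cos(t),r*np.sin(t),z+0*t]
TILE=box(.1,.05,.012); CUP=np.r_[ring(.019,0),ring(.031,.1)]
BOARD=np.r_[box(.15,.36,.015),[[x,y,.025] for x,y in ((.075,-.18),(.063,-.18),(.075,.18),(-.075,.18),(-.075,.168))]]
def place(M,q): return M@Rot.from_euler("z",q[3]).as_matrix().T+q[:3]
def fit(I,model,kinds,guess,yaw=True,views=("side","top"),z=None):
    """pose x,y,z,yaw of model whose silhouette matches the contours; kinds per view"""
    g=np.array(guess,float); free=[0,1]+([2] if z is None else [])+([3] if yaw else [])
    if z is not None: g[2]=z
    C={n:contour(I[n],kinds[n] if isinstance(kinds,dict) else kinds,proj(n,place(model,g)).mean(0)) for n in views}
    def full(v): q=g.copy(); q[free]=v; return q
    def res(v):
        r=[]
        for n in views:
            H=cv2.convexHull(proj(n,place(model,full(v))).astype(np.float32))
            r+=[cv2.pointPolygonTest(H,(float(a),float(b)),True)-.5 for a,b in C[n]]
        return np.array(r)
    o=least_squares(res,g[free],loss="soft_l1",f_scale=.5,x_scale=[.01]*len([f for f in free if f<3])+([.1] if yaw else []),diff_step=1e-4)
    q=full(o.x); return q,np.median(np.abs(res(o.x))),{n:len(C[n]) for n in C}
def ray(n,uv,z):
    p=P[n];K=np.array(p["K"]);s=np.array([(uv[0]-K[0,2])/K[0,0],(uv[1]-K[1,2])/K[1,1]]);d=s.copy()
    for _ in range(20): s=d/(1+p["k1"]*(s@s))
    R=np.array(p["R"]);c=-R.T@p["t"];v=R.T@np.r_[s,1]; return c+v*(z-c[2])/v[2]
E
cat > m1.py <<'E'
from vis import *
I=shots()
S={"board":((262,240),.015,BOARD,"nongreen"),"red":((303,224),.08,CUP,"red"),"whitecup":((383,217),.08,CUP,"gray"),
"t_white":((241,249),.027,TILE,"white"),"pale":((447,286),.012,TILE,"pale"),"mid":((438,225),.012,TILE,"mid"),"navy":((382,290),.012,TILE,"navy")}
for k,(uv,z,M,kind) in S.items():
    p=ray("top",uv,z); best=None
    for y0 in ([0] if M is CUP else [-.4,.1] if k=="board" else [-.9,-.3,.3,.9]):
        for vw in [("side","top")]:
            r=fit(I,M,kind,[p[0],p[1],z-(.08 if M is CUP else .012),y0],M is not CUP,vw)
            if best is None or r[1]<best[1]: best=r
    one=[fit(I,M,kind,best[0],M is not CUP,(v,),z=best[0][2])[0] for v in ("side","top")]
    print(k,np.round(best[0],4),round(best[1],2),best[2],"side/top",*[np.round(o[[0,1,3]],4) for o in one])
E
time python3 m1.py
```

```text
board [0.5532 0.1538 0.0541 0.2351] 3.16 {'side': 603, 'top': 366} side/top [0.5545 0.1698 0.2767] [0.5528 0.1516 0.2222]
red [0.5807 0.0431 0.0127 0.    ] 0.65 {'side': 103, 'top': 63} side/top [0.5814 0.0413 0.    ] [0.5802 0.0436 0.    ]
whitecup [ 0.5978 -0.1626 -0.0012  0.    ] 0.27 {'side': 91, 'top': 72} side/top [ 0.598  -0.1628  0.    ] [ 0.5976 -0.1626  0.    ]
t_white [0.5284 0.2067 0.0171 0.5475] 0.48 {'side': 110, 'top': 91} side/top [0.5299 0.2041 0.5113] [0.5283 0.2068 0.5511]
pale [ 4.224e-01 -3.437e-01 -4.000e-04 -2.920e-01] 0.55 {'side': 66, 'top': 102} side/top [ 0.4227 -0.3517 -0.0989] [ 0.4223 -0.3435 -0.2927]
mid [ 0.5913 -0.3327 -0.0021 -0.4347] 0.62 {'side': 53, 'top': 93} side/top [ 0.6005 -0.3398 -0.1986] [ 0.5904 -0.3324 -0.4415]
navy [ 0.4148 -0.1683 -0.      0.3149] 0.83 {'side': 81, 'top': 98} side/top [ 0.4163 -0.1747  0.1657] [ 0.4148 -0.1681  0.321 ]
real	0m8.898s
user	0m6.414s
sys	0m2.154s
```

```bash
python3 - <<'E'
import re
s=open('vis.py').read()
s=s.replace('"gray":','"board":~green&~((r>g+40)&(g<60)&(s>190)),"gray":')
open('vis.py','w').write(s)
E
cat > m2.py <<'E'
from vis import *
I=shots()
for vw in (("top",),("side",),("side","top")):
  for z in (0,None):
    if z is None and len(vw)==1: continue
    b=fit(I,BOARD,"board",[.5532,.152,0,.22],True,vw,z=z); print(vw,np.round(b[0],4),round(b[1],2),b[2])
b=fit(I,BOARD,"board",[.5532,.152,0,.22],True,("top",),z=0)[0]
Q=[(BOARD,b),(CUP,[.5807,.0431,.0127,0]),(CUP,[.5978,-.1626,0,0]),(TILE,[.5284,.2067,.015,.5475]),(TILE,[.4224,-.3437,0,-.292]),(TILE,[.5913,-.3327,0,-.4347]),(TILE,[.4148,-.1683,0,.3149])]
crops=[]
for n,(x,y,w,h) in {"top":(180,130,290,190),"side":(180,130,230,170)}.items():
    f=800/w/1.0 if n=="top" else 800/w
    f=390/w*1.0 if False else 2.7
    o=cv2.resize(I[n][y:y+h,x:x+w],None,fx=f,fy=f,interpolation=cv2.INTER_CUBIC)
    for M,q in Q:
        H=cv2.convexHull(proj(n,place(M,np.array(q))).astype(np.float32))[:,0]
        cv2.polylines(o,[(((H-[x,y]+.5)*f)*8).astype(np.int32)],True,(255,0,255),1,cv2.LINE_AA,3)
    cv2.imwrite(f"pics/ov_{n}.png",o[:,:,::-1])
E
python3 m2.py
```

```text
('top',) [0.5628 0.1516 0.     0.2214] 0.26 {'top': 366}
('side',) [0.5626 0.1534 0.     0.2221] 0.4 {'side': 351}
('side', 'top') [0.5627 0.1523 0.     0.2215] 0.31 {'side': 351, 'top': 366}
('side', 'top') [0.5627 0.1523 0.     0.2216] 0.31 {'side': 351, 'top': 366}
```

View pics/ov_top.png

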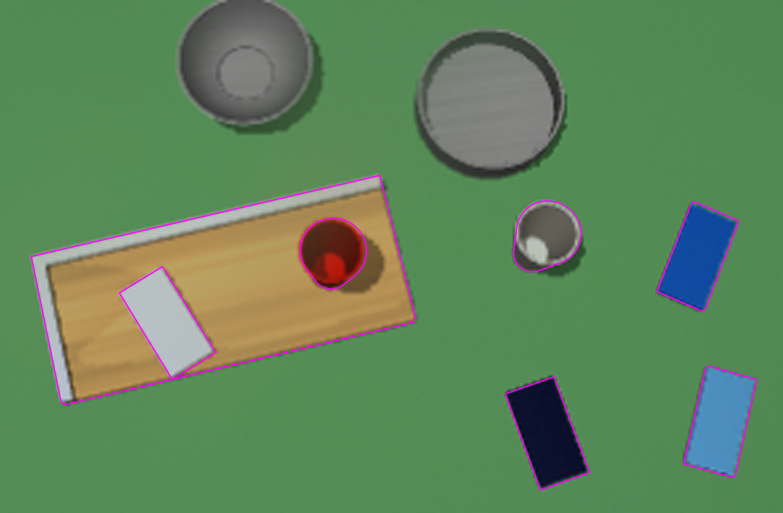

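View pics/ov_side.png

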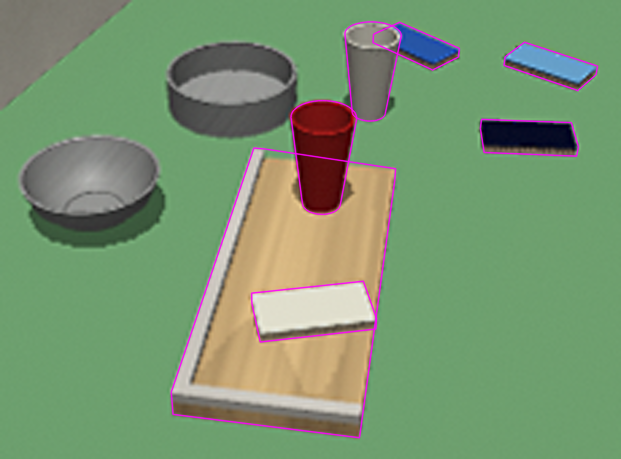

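The fits match in both views: heights come out at 0, 13 and 17 mm against the expected 0, 15 and 15 mm, and the board pose agrees to 1–2 mm. Next is a small planning helper, then the cup.

```bash
cat > plan.py <<'E'
"""rel(start, groups): start/waypoints (x,y,z,phi), tool down, phi = heading of tool x. Each group is one call."""
import numpy as np
from plant import monitor
from scipy.spatial.transform import Rotation as Rot
B=np.array([.5627,.1523]); YB=.2215
def bd(x,y):  # board local (m) -> world
    c,s=np.cos(YB),np.sin(YB); return B+np.array([c*x-s*y,s*x+c*y])
def now():
    s=monitor.get_state(); X=Rot.from_quat(s["tcp_rot"]).as_matrix()[:,0]
    return np.r_[s["eef_pos"],np.arctan2(X[1],X[0])]
def rel(start,groups):
    p=np.array(start,float)
    for g in groups:
        c,s=np.cos(p[3]),np.sin(p[3]); R=np.array([[c,s,0],[s,-c,0],[0,0,-1]]); last=p; 
        for w in g:
            w=np.array(w,float); sh=np.round(R.T@(w[:3]-p[:3])/.4,3); tu=round(-(w[3]-p[3])/np.pi,3)
            q=np.r_[p[:3]+R@sh*.4,p[3]-tu*np.pi]
            n=max(np.linalg.norm(q[:3]-last[:3])/.0625,abs(np.degrees(q[3]-last[3]))/10.7)
            print(f"  [{sh[0]:g},{sh[1]:g},{sh[2]:g},0,0,{tu:g}]  rows {n:.1f}"); last=q
        p=last; print(" -> ",np.round(p,4))
E
python3 - <<'E'
from plan import *
m=[.40,-.28,.25,.2988]
rel([.199,-.645,.25,.2988],[[m],[[.5805,.0433,.25,.2988],[.5805,.0433,.1,.2988]],[[.5805,.0433,.22,.2988],[.5977,-.1626,.22,.2988]]])
E
```

```text
[0.749,-0.724,0,0,0,-0]  rows 6.7
 ->  [ 0.4001 -0.28    0.25    0.2988]
  [0.669,-0.64,0,0,0,-0]  rows 5.9
  [0.669,-0.64,0.375,0,0,-0]  rows 2.4
 ->  [0.5805 0.0434 0.1    0.2988]
  [0,0,-0.3,0,0,-0]  rows 1.9
  [-0.11,0.505,-0.3,0,0,-0]  rows 3.3
 ->  [ 0.5979 -0.1626  0.22    0.2988]
```

```bash

python3 -m handwheel '[[0.749,-0.724,0,0,0,0,1],[0.749,-0.724,0,0,0,0,1],[0.749,-0.724,0,0,0,0,1],[0.749,-0.724,0,0,0,0,1],[0.749,-0.724,0,0,0,0,1],[0.749,-0.724,0,0,0,0,1],[0.749,-0.724,0,0,0,0,1]]' 30
python3 -m handwheel '[[0.669,-0.64,0,0,0,0,1],[0.669,-0.64,0,0,0,0,1],[0.669,-0.64,0,0,0,0,1],[0.669,-0.64,0,0,0,0,1],[0.669,-0.64,0,0,0,0,1],[0.669,-0.64,0,0,0,0,1],[0.669,-0.64,0,0,0,0,1]]'
```

```text
time: 1.18
eef_pos: [0.4006, -0.2777, 0.2505]
tcp_rot: [0.989, 0.15, 0.0, 0.0]
contact_force: [-0.1, -0.3, -0.3]
opening: 1.001
finger_force: 0.0
time: 2.05
eef_pos: [0.5811, 0.0466, 0.2501]
tcp_rot: [0.988, 0.151, 0.0, -0.0]
contact_force: [-0.9, -1.1, -0.5]
opening: 0.999
finger_force: 0.0
```

```bash

python3 -m handwheel '[[0,0,0.13,0,0,0,1],[0,0,0.26,0,0,0,1],[0,0,0.375,0,0,0,1],[0,0,0.375,0,0,0,0],[0,0,0.375,0,0,0,0],[0,0,0.375,0,0,0,0],[0,0,0.375,0,0,0,0]]' 30
```

```text
time: 2.92
eef_pos: [0.5814, 0.0431, 0.1025]
tcp_rot: [0.989, 0.149, 0.002, 0.0]
contact_force: [0.1, -0.4, -0.3]
opening: 0.704
finger_force: 32.5
```

```bash

python3 -m handwheel '[[0,0,-0.15,0,0,0,0],[0,0,-0.3,0,0,0,0],[-0.11,0.505,-0.3,0,0,0,0],[-0.11,0.505,-0.3,0,0,0,0],[-0.11,0.505,-0.3,0,0,0,0],[-0.11,0.505,-0.3,0,0,0,0],[-0.11,0.505,-0.3,0,0,0,0],[-0.11,0.505,-0.25,0,0,0,0],[-0.11,0.505,-0.2,0,0,0,0]]' 30
python3 -c "
from vis import *
shots('nest')"
```

```text
time: 4.05
eef_pos: [0.5972, -0.1607, 0.1785]
tcp_rot: [0.989, 0.15, -0.0, -0.0]
contact_force: [-0.7, 1.4, -1.1]
opening: 0.708
finger_force: 33.1
```

```bash
python3 - <<'E'
import cv2, numpy as np
a=cv2.imread('pics/side_nest.png')[60:220,230:400]; b=cv2.imread('pics/top_nest.png')[150:310,300:470]
cv2.imwrite('pics/nestv.png',np.hstack([cv2.resize(x,(400,376),interpolation=cv2.INTER_CUBIC) for x in (a,b)]))
E
```

```text
(no output)
```

View pics/nestv.png

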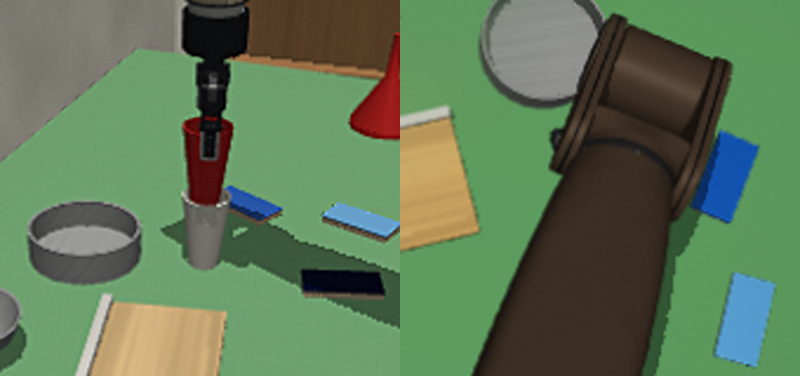

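The red cup hangs upright and centred over the white cup, with its foot just inside the rim (about (207,200) in the crop).

```bash

python3 -m handwheel '[[0,0,0.05,0,0,0,0],[0,0,0.1,0,0,0,0],[0,0,0.12,0,0,0,0],[0,0,0.13,0,0,0,0],[0,0,0.135,0,0,0,0],[0,0,0.135,0,0,0,0]]' 30
```

```text
time: 4.9
eef_pos: [0.5985, -0.1631, 0.1279]
tcp_rot: [0.989, 0.149, 0.001, 0.001]
contact_force: [-1.4, -0.2, 4.1]
opening: 0.707
finger_force: 33.2
```

```bash

python3 -m handwheel '[[0,0,0.01,0,0,0,0],[0,0,0.015,0,0,0,0]]' 30
python3 -m handwheel '[[0,0,-0.012,0,0,0,1],[0,0,-0.012,0,0,0,1],[0,0,-0.012,0,0,0,1],[0,0,-0.15,0,0,0,1],[0,0,-0.22,0,0,0,1]]' 30
python3 - <<'E'
from plan import *
W=[.5284,.2068]; n=now(); print(n, [bd(.010,.120),bd(.013,.143)])
s=[.5979,-.1626,.208,.2988]
rel(s,[[[*W,.16,.55],[*W,.033,.55]],[[*W,.06,.55],[*bd(.010,.118),.06,.2215],[*bd(.010,.118),.033,.2215]],[[*bd(.017,.118),.033,.2215],[*bd(.015,.118),.11,.2215],[*bd(.013,.143-.025-.0145-.02),.11,.2215],[*bd(.013,.143-.025-.0145-.01),.037,.2215],[*bd(.013,.143-.025-.0145+.002),.037,.2215]]])
E
```

```text
time: 5.15
eef_pos: [0.6011, -0.1635, 0.1268]
tcp_rot: [0.989, 0.149, 0.004, 0.002]
contact_force: [-2.2, 3.8, 22.3]
opening: 0.703
finger_force: 34.0
time: 5.78
eef_pos: [0.5982, -0.1629, 0.2102]
tcp_rot: [0.989, 0.149, 0.001, 0.0]
contact_force: [-0.5, 0.2, 0.2]
opening: 1.005
finger_force: 0.0
[ 0.59815507 -0.16292981  0.2101537   0.29869643] [array([0.5460925 , 0.27156521]), array([0.54396627, 0.29466238])]
  [0.106,-0.934,0.12,0,0,-0.08]  rows 6.1
  [0.106,-0.934,0.437,0,0,-0.08]  rows 2.0
 ->  [0.5284 0.2069 0.0332 0.5501]
  [-0,0,-0.067,0,0,0]  rows 0.4
  [0.12,-0.11,-0.067,0,0,0.105]  rows 1.8
  [0.12,-0.11,0,0,0,0.105]  rows 0.4
 ->  [0.5464 0.2695 0.0332 0.2203]
  [0.018,-0,0,0,0,-0]  rows 0.1
  [0.013,-0,-0.192,0,0,-0]  rows 1.2
  [0.008,0.086,-0.192,0,0,-0]  rows 0.6
  [0.008,0.061,-0.01,0,0,-0]  rows 1.2
  [0.008,0.031,-0.01,0,0,-0]  rows 0.2
 ->  [0.5522 0.2581 0.0372 0.2203]
```

```bash

python3 -m handwheel '[[0.106,-0.934,0.06,0,0,-0.08,1],[0.106,-0.934,0.12,0,0,-0.08,1],[0.106,-0.934,0.12,0,0,-0.08,1],[0.106,-0.934,0.12,0,0,-0.08,1],[0.106,-0.934,0.12,0,0,-0.08,1],[0.106,-0.934,0.12,0,0,-0.08,1],[0.106,-0.934,0.12,0,0,-0.08,1],[0.106,-0.934,0.25,0,0,-0.08,0.5],[0.106,-0.934,0.38,0,0,-0.08,0.5],[0.106,-0.934,0.437,0,0,-0.08,0.5],[0.106,-0.934,0.437,0,0,-0.08,-0.2],[0.106,-0.934,0.437,0,0,-0.08,-0.2]]' 40
python3 -m handwheel '[[0,0,0,0,0,0,-0.2],[0,0,0,0,0,0,-0.2]]' 40
```

```text
time: 7.28
eef_pos: [0.5283, 0.2062, 0.0334]
tcp_rot: [0.963, 0.271, -0.0, -0.0]
contact_force: [-0.6, 0.4, -1.1]
opening: 0.571
finger_force: 44.1
time: 7.52
eef_pos: [0.5281, 0.2068, 0.0338]
tcp_rot: [0.962, 0.272, 0.0, -0.0]
contact_force: [0.5, 0.6, -1.2]
opening: 0.569
finger_force: 44.1
```

```bash

python3 -m handwheel '[[0,0,-0.067,0,0,0,-0.2],[0.06,-0.055,-0.067,0,0,0.052,-0.2],[0.12,-0.11,-0.067,0,0,0.105,-0.2],[0.12,-0.11,-0.067,0,0,0.105,-0.2],[0.12,-0.11,-0.02,0,0,0.105,-0.2],[0.12,-0.11,0,0,0,0.105,-0.2],[0.12,-0.11,0,0,0,0.105,-0.2]]' 40
python3 -m handwheel '[[0.01,0,0,0,0,0,-0.2],[0.018,0,0,0,0,0,-0.2],[0.018,0,0,0,0,0,-0.2]]' 20
```

```text
time: 8.4
eef_pos: [0.5453, 0.2685, 0.0322]
tcp_rot: [0.994, 0.11, -0.001, 0.0]
contact_force: [0.6, -0.2, -0.8]
opening: 0.571
finger_force: 44.4
time: 8.78
eef_pos: [0.5482, 0.2693, 0.0317]
tcp_rot: [0.994, 0.11, -0.007, 0.002]
contact_force: [-11.3, -3.7, 5.3]
opening: 0.568
finger_force: 45.2
```

```bash

python3 -m handwheel '[[-0.005,0,0,0,0,0,0.4],[-0.005,0,0,0,0,0,0.4],[-0.005,0,-0.1,0,0,0,0.3],[-0.005,0.12,-0.1,0,0,0,-1],[-0.005,0.12,-0.1,0,0,0,-1],[-0.005,0.12,-0.1,0,0,0,-1],[-0.005,0.12,-0.01,0,0,0,-1],[-0.005,0.12,-0.01,0,0,0,-1],[-0.005,0.09,-0.01,0,0,0,-1],[-0.005,0.06,-0.01,0,0,0,-1],[-0.005,0.04,-0.01,0,0,0,-1],[-0.005,0.034,-0.01,0,0,0,-1]]' 20
```

```text
time: 10.28
eef_pos: [0.554, 0.2581, 0.038]
tcp_rot: [0.994, 0.111, 0.0, 0.0]
contact_force: [-0.3, -1.4, 2.6]
opening: -0.0
finger_force: 1.4
```

```bash

python3 -m handwheel '[[0,-0.006,0,0,0,0,-1],[0,-0.01,0,0,0,0,-1],[0,-0.01,0,0,0,0,-1]]' 20
python3 - <<'E'
from plan import *; n=now(); d=n[:2]-B; c,s=np.cos(YB),np.sin(YB); print(n, c*d[0]+s*d[1], -s*d[0]+c*d[1])
E
```

```text
time: 10.65
eef_pos: [0.5539, 0.2587, 0.0381]
tcp_rot: [0.994, 0.111, -0.0, 0.002]
contact_force: [0.0, -9.0, 3.4]
opening: 0.002
finger_force: 4.8
[0.5539182  0.25866511 0.03806403 0.2215767 ] 0.01480044211144745 0.1056958041760713
```

```bash
python3 - <<'E'
from plan import *
T=[.4223,-.3435]; s=[.5535,.2613,.0372,.2203]
rel(s,[[[.545,.24,.1,.2203],[.49,-.05,.12,-.05]],[[*T,.10,-.2925],[*T,.018,-.2925]],[[*T,.08,-.2925],[.5,-.05,.1,.0],],[[*bd(.0085,.072),.06,.2215],[*bd(.0085,.072),.033,.2215]],[[*bd(.0165,.072),.033,.2215],[*bd(.0145,.072),.073,.2215],[*bd(.0135,.0255),.073,.2215],[*bd(.0135,.0255),.037,.2215],[*bd(.0135,.058),.037,.2215]]])
E
```

```text
[-0.032,0.047,-0.157,0,0,-0]  rows 1.1
  [-0.325,0.725,-0.207,0,0,0.086]  rows 4.7
 ->  [ 0.49   -0.0501  0.12   -0.0499]
  [-0.133,0.741,0.05,0,0,0.077]  rows 4.8
  [-0.133,0.741,0.255,0,0,0.077]  rows 1.3
 ->  [ 0.4221 -0.3435  0.018  -0.2918]
  [0,-0,-0.155,0,0,0]  rows 1.0
  [-0.025,-0.759,-0.205,0,0,-0.093]  rows 4.9
 ->  [ 4.999e-01 -4.980e-02  1.000e-01  4.000e-04]
  [0.139,-0.686,0.1,0,0,-0.07]  rows 4.5
  [0.139,-0.686,0.167,0,0,-0.07]  rows 0.4
 ->  [0.5554 0.2246 0.0332 0.2203]
  [0.019,0,0,0,0,-0]  rows 0.1
  [0.014,0,-0.1,0,0,-0]  rows 0.6
  [0.012,0.117,-0.1,0,0,-0]  rows 0.7
  [0.012,0.117,-0.01,0,0,-0]  rows 0.6
  [0.012,0.035,-0.01,0,0,-0]  rows 0.5
 ->  [0.5631 0.212  0.0372 0.2203]
```

```bash

python3 -m handwheel '[[0,0.047,-0.08,0,0,0,-0.5],[-0.032,0.047,-0.157,0,0,0,1],[-0.325,0.725,-0.207,0,0,0.086,1],[-0.325,0.725,-0.207,0,0,0.086,1],[-0.325,0.725,-0.207,0,0,0.086,1],[-0.325,0.725,-0.207,0,0,0.086,1],[-0.325,0.725,-0.207,0,0,0.086,1]]' 40
python3 -m handwheel '[[-0.133,0.741,0.05,0,0,0.077,1],[-0.133,0.741,0.05,0,0,0.077,1],[-0.133,0.741,0.05,0,0,0.077,1],[-0.133,0.741,0.05,0,0,0.077,1],[-0.133,0.741,0.05,0,0,0.077,0.5],[-0.133,0.741,0.05,0,0,0.077,0.5],[-0.133,0.741,0.15,0,0,0.077,0.5],[-0.133,0.741,0.255,0,0,0.077,0.5],[-0.133,0.741,0.255,0,0,0.077,-0.2],[-0.133,0.741,0.255,0,0,0.077,-0.2],[-0.133,0.741,0.255,0,0,0.077,-0.2]]' 40
```

```text
time: 11.52
eef_pos: [0.4892, -0.0523, 0.1208]
tcp_rot: [1.0, -0.026, 0.001, -0.0]
contact_force: [0.4, -0.6, 0.0]
opening: 0.999
finger_force: 0.0
time: 12.9
eef_pos: [0.4219, -0.3428, 0.0186]
tcp_rot: [0.989, -0.145, -0.0, -0.0]
contact_force: [-0.8, 0.4, -0.9]
opening: 0.573
finger_force: 44.1
```

Pale is gripped (opening 0.573, 44 N). Now I'll carry it, seat it on the ledge and release it.

```bash

python3 -m handwheel '[[0,0,-0.08,0,0,0,-0.2],[0,0,-0.155,0,0,0,-0.2],[-0.025,-0.759,-0.205,0,0,-0.093,-0.2],[-0.025,-0.759,-0.205,0,0,-0.093,-0.2],[-0.025,-0.759,-0.205,0,0,-0.093,-0.2],[-0.025,-0.759,-0.205,0,0,-0.093,-0.2],[-0.025,-0.759,-0.205,0,0,-0.093,-0.2]]' 40
python3 -m handwheel '[[0.139,-0.686,0.04,0,0,-0.07,-0.2],[0.139,-0.686,0.08,0,0,-0.07,-0.2],[0.139,-0.686,0.1,0,0,-0.07,-0.2],[0.139,-0.686,0.1,0,0,-0.07,-0.2],[0.139,-0.686,0.1,0,0,-0.07,-0.2],[0.139,-0.686,0.1,0,0,-0.07,-0.2],[0.139,-0.686,0.15,0,0,-0.07,-0.2],[0.139,-0.686,0.167,0,0,-0.07,-0.2],[0.139,-0.686,0.167,0,0,-0.07,-0.2]]' 40
python3 -m handwheel '[[0.008,0,0,0,0,0,-0.2],[0.014,0,0,0,0,0,-0.2],[0.019,0,0,0,0,0,-0.2]]' 20
```

```text
time: 13.78
eef_pos: [0.4995, -0.0474, 0.101]
tcp_rot: [1.0, 0.0, 0.0, 0.0]
contact_force: [1.1, -0.2, -1.9]
opening: 0.574
finger_force: 44.2
time: 14.9
eef_pos: [0.5546, 0.2232, 0.0326]
tcp_rot: [0.994, 0.109, -0.001, 0.0]
contact_force: [-0.2, 0.2, -1.5]
opening: 0.571
finger_force: 44.2
time: 15.28
eef_pos: [0.5584, 0.2248, 0.032]
tcp_rot: [0.994, 0.11, -0.006, 0.001]
contact_force: [-11.2, -4.0, 2.9]
opening: 0.569
finger_force: 44.6
```

```bash

python3 -m handwheel '[[-0.006,0,0,0,0,0,0.35],[-0.006,0,0,0,0,0,0.35],[-0.006,0,-0.1,0,0,0,0.3],[-0.006,0.117,-0.1,0,0,0,-1],[-0.006,0.117,-0.1,0,0,0,-1],[-0.006,0.117,-0.1,0,0,0,-1],[-0.006,0.117,-0.01,0,0,0,-1],[-0.006,0.117,-0.01,0,0,0,-1],[-0.006,0.09,-0.01,0,0,0,-1],[-0.006,0.06,-0.01,0,0,0,-1],[-0.006,0.045,-0.01,0,0,0,-1],[-0.006,0.039,-0.01,0,0,0,-1]]' 20
python3 -m handwheel '[[0,-0.004,0,0,0,0,-1],[0,-0.006,0,0,0,0,-1]]' 20
python3 - <<'E'
from plan import *
n=now(); d=n[:2]-B; c,s=np.cos(YB),np.sin(YB); print(n, c*d[0]+s*d[1], -s*d[0]+c*d[1])
T=[.5905,-.3324]; p=np.r_[bd(.0136,.0586),.0372,.2203]
rel(p,[[[*bd(.01,.04),.1,.2203],[.56,-.02,.2,0]],[[.5905,-.26,.2,-.25],[*T,.10,-.44],[*T,.018,-.44]],[[*T,.2,-.44],[.56,-.08,.2,-.1],],[[*bd(.0085,.022),.06,.2215],[*bd(.0085,.022),.033,.2215]]])
E
```

```text
time: 16.77
eef_pos: [0.5639, 0.2097, 0.0382]
tcp_rot: [0.994, 0.111, 0.0, 0.002]
contact_force: [0.9, -9.6, 1.5]
opening: -0.002
finger_force: 4.7
time: 17.02
eef_pos: [0.5638, 0.2099, 0.0381]
tcp_rot: [0.994, 0.111, 0.0, 0.003]
contact_force: [1.6, -13.5, 3.2]
opening: -0.001
finger_force: 6.3
[0.56382929 0.20987202 0.03813188 0.2230252 ] 0.013749878844979021 0.05591738232054333
  [-0.009,0.047,-0.157,0,0,-0]  rows 1.1
  [-0.135,0.565,-0.407,0,0,0.07]  rows 3.8
 ->  [ 5.598e-01 -1.990e-02  2.000e-01  4.000e-04]
  [0.077,0.6,0,0,0,0.08]  rows 3.9
  [0.076,0.781,0.25,0,0,0.14]  rows 2.0
  [0.076,0.781,0.455,0,0,0.14]  rows 1.3
 ->  [ 0.5903 -0.3323  0.018  -0.4394]
  [0.001,0,-0.455,0,0,0]  rows 2.9
  [-0.337,-0.539,-0.455,0,0,-0.108]  rows 4.1
 ->  [ 0.56   -0.0798  0.2    -0.1001]
  [-0.049,-0.637,0.35,0,0,-0.102]  rows 4.7
  [-0.049,-0.637,0.418,0,0,-0.102]  rows 0.4
 ->  [0.566  0.1757 0.0328 0.2203]
```

```bash

python3 -m handwheel '[[0,0.047,-0.08,0,0,0,-0.5],[-0.009,0.047,-0.157,0,0,0,1],[-0.135,0.565,-0.407,0,0,0.07,1],[-0.135,0.565,-0.407,0,0,0.07,1],[-0.135,0.565,-0.407,0,0,0.07,1],[-0.135,0.565,-0.407,0,0,0.07,1]]' 40
python3 -m handwheel '[[0.077,0.6,0,0,0,0.08,1],[0.077,0.6,0,0,0,0.08,1],[0.077,0.6,0,0,0,0.08,1],[0.077,0.6,0,0,0,0.08,1],[0.076,0.781,0.15,0,0,0.14,0.5],[0.076,0.781,0.25,0,0,0.14,0.5],[0.076,0.781,0.25,0,0,0.14,0.5],[0.076,0.781,0.35,0,0,0.14,0.5],[0.076,0.781,0.455,0,0,0.14,0.5],[0.076,0.781,0.455,0,0,0.14,-0.2],[0.076,0.781,0.455,0,0,0.14,-0.2],[0.076,0.781,0.455,0,0,0.14,-0.2]]' 40
```

```text
time: 17.77
eef_pos: [0.5598, -0.0213, 0.2022]
tcp_rot: [1.0, -0.0, 0.001, -0.0]
contact_force: [-0.1, 0.1, 0.2]
opening: 1.003
finger_force: 0.0
time: 19.27
eef_pos: [0.5915, -0.3323, 0.021]
tcp_rot: [0.976, -0.218, 0.002, 0.001]
contact_force: [0.3, -0.3, -1.3]
opening: 0.572
finger_force: 45.9
```

```bash

python3 -m handwheel '[[0,0,-0.15,0,0,0,-0.2],[0,0,-0.3,0,0,0,-0.2],[0,0,-0.455,0,0,0,-0.2],[-0.337,-0.539,-0.455,0,0,-0.108,-0.2],[-0.337,-0.539,-0.455,0,0,-0.108,-0.2],[-0.337,-0.539,-0.455,0,0,-0.108,-0.2],[-0.337,-0.539,-0.455,0,0,-0.108,-0.2]]' 40
python3 -m handwheel '[[-0.049,-0.637,0.1,0,0,-0.102,-0.2],[-0.049,-0.637,0.2,0,0,-0.102,-0.2],[-0.049,-0.637,0.3,0,0,-0.102,-0.2],[-0.049,-0.637,0.33,0,0,-0.102,-0.2],[-0.049,-0.637,0.35,0,0,-0.102,-0.2],[-0.049,-0.637,0.35,0,0,-0.102,-0.2],[-0.049,-0.637,0.4,0,0,-0.102,-0.2],[-0.049,-0.637,0.413,0,0,-0.102,-0.2],[-0.049,-0.637,0.413,0,0,-0.102,-0.2]]' 40
```

```text
time: 20.15
eef_pos: [0.5601, -0.0818, 0.202]
tcp_rot: [0.999, -0.05, 0.001, 0.0]
contact_force: [1.0, 0.0, -1.2]
opening: 0.573
finger_force: 45.9
time: 21.28
eef_pos: [0.5667, 0.1707, 0.0352]
tcp_rot: [0.994, 0.109, -0.0, 0.0]
contact_force: [-0.3, 0.1, -1.2]
opening: 0.575
finger_force: 45.9
```

```bash

python3 -m handwheel '[[0,0,0.006,0,0,0,-0.2],[0.008,0,0.006,0,0,0,-0.2],[0.014,0,0.006,0,0,0,-0.2],[0.019,0,0.006,0,0,0,-0.2]]' 20
python3 - <<'E'
from plan import *
n=now(); d=n[:2]-B; c,s=np.cos(YB),np.sin(YB); print(n, c*d[0]+s*d[1], -s*d[0]+c*d[1])
E
```

```text
time: 21.78
eef_pos: [0.5704, 0.1725, 0.0325]
tcp_rot: [0.994, 0.11, -0.006, 0.001]
contact_force: [-13.5, -5.7, 10.6]
opening: 0.572
finger_force: 47.2
[0.57035023 0.172495   0.03250409 0.22059209] 0.011900030959270915 0.01802091539996495
```

```bash

python3 -m handwheel '[[-0.006,0,-0.003,0,0,0,0.35],[-0.006,0,-0.003,0,0,0,0.35],[-0.006,0,-0.1,0,0,0,0.3],[-0.006,0.117,-0.1,0,0,0,-1],[-0.006,0.117,-0.1,0,0,0,-1],[-0.006,0.117,-0.1,0,0,0,-1],[-0.006,0.117,-0.012,0,0,0,-1],[-0.006,0.117,-0.012,0,0,0,-1],[-0.006,0.08,-0.012,0,0,0,-1],[-0.006,0.05,-0.012,0,0,0,-1],[-0.006,0.035,-0.012,0,0,0,-1],[-0.006,0.029,-0.012,0,0,0,-1]]' 20
python3 - <<'E'
from plan import *
n=now(); d=n[:2]-B; c,s=np.cos(YB),np.sin(YB); print(n, c*d[0]+s*d[1], -s*d[0]+c*d[1])
E
```

```text
time: 23.28
eef_pos: [0.5743, 0.1608, 0.0381]
tcp_rot: [0.994, 0.111, 0.0, 0.002]
contact_force: [0.2, -9.4, 1.0]
opening: 0.004
finger_force: 4.5
[0.57434804 0.16075082 0.03808671 0.22327345] 0.013220049936617349 0.005685359092116395
```

```bash
python3 - <<'E'
from plan import *
T=[.4148,-.1682]; p=np.r_[bd(.0132,.0085),.0372,.2215]
rel(p,[[[*bd(.01,-.012),.1,.2215],[.47,-.05,.11,.27],[*T,.10,.3195]],[[*T,.018,.3195]],[[*T,.08,.3195],[*bd(.0085,-.029),.08,.2215],[*bd(.0085,-.029),.033,.2215]]])
E
```

```text
[-0.008,0.051,-0.157,0,0,-0]  rows 1.1
  [-0.37,0.464,-0.182,0,0,-0.015]  rows 3.5
  [-0.57,0.722,-0.157,0,0,-0.031]  rows 2.1
 ->  [ 0.4147 -0.1683  0.1     0.3189]
  [0,-0,0.205,0,0,-0]  rows 1.3
 ->  [ 0.4147 -0.1683  0.018   0.3189]
  [0,-0,-0.155,0,0,-0]  rows 1.0
  [0.617,-0.571,-0.155,0,0,0.031]  rows 5.4
  [0.617,-0.571,-0.038,0,0,0.031]  rows 0.7
 ->  [0.5775 0.1259 0.0332 0.2215]
```

```bash

python3 -m handwheel '[[0,0.051,-0.08,0,0,0,-0.5],[-0.008,0.051,-0.157,0,0,0,1],[-0.57,0.722,-0.157,0,0,-0.031,1],[-0.57,0.722,-0.157,0,0,-0.031,1],[-0.57,0.722,-0.157,0,0,-0.031,1],[-0.57,0.722,-0.157,0,0,-0.031,1],[-0.57,0.722,-0.157,0,0,-0.031,1],[-0.57,0.722,-0.157,0,0,-0.031,0.5],[-0.57,0.722,-0.157,0,0,-0.031,0.5]]' 40
python3 - <<'E'
from plan import *
print(now()); rel(now(),[[[.4148,-.1682,.018,.3195]]])
E
```

```text
time: 24.4
eef_pos: [0.4141, -0.1718, 0.1008]
tcp_rot: [0.988, 0.156, 0.0, 0.0]
contact_force: [1.4, -0.2, 0.5]
opening: 0.746
finger_force: 0.0
[ 0.41406112 -0.17178545  0.10084406  0.31304076]
  [0.005,-0.008,0.207,0,0,-0.002]  rows 1.3
 ->  [ 0.415  -0.1681  0.018   0.3193]
```

```bash

python3 -m handwheel '[[0.002,-0.004,0.1,0,0,-0.001,0.5],[0.002,-0.004,0.206,0,0,-0.001,0.5],[0.002,-0.004,0.206,0,0,-0.001,0.5],[0.002,-0.004,0.206,0,0,-0.001,-0.2],[0.002,-0.004,0.206,0,0,-0.001,-0.2],[0.002,-0.004,0.206,0,0,-0.001,-0.2]]' 40
python3 - <<'E'
from plan import *
print(now()); p=now(); p[2]=.018; rel(p,[[[*bd(.0075,-.029),.08,.2215],[*bd(.0075,-.029),.033,.2215]]])
E
```

```text
time: 25.15
eef_pos: [0.4155, -0.1684, 0.019]
tcp_rot: [0.987, 0.16, 0.001, 0.001]
contact_force: [-0.9, 1.8, 1.6]
opening: 0.572
finger_force: 42.7
[ 0.41554725 -0.16843081  0.019048    0.32088304]
  [0.613,-0.571,-0.155,0,0,0.032]  rows 5.5
  [0.613,-0.571,-0.038,0,0,0.032]  rows 0.7
 ->  [0.5762 0.1256 0.0332 0.2204]
```

```bash

python3 -m handwheel '[[0,0,-0.08,0,0,0,-0.2],[0,0,-0.155,0,0,0,-0.2],[0.613,-0.571,-0.155,0,0,0.032,-0.2],[0.613,-0.571,-0.155,0,0,0.032,-0.2],[0.613,-0.571,-0.155,0,0,0.032,-0.2],[0.613,-0.571,-0.155,0,0,0.032,-0.2],[0.613,-0.571,-0.155,0,0,0.032,-0.2],[0.613,-0.571,-0.155,0,0,0.032,-0.2],[0.613,-0.571,-0.155,0,0,0.032,-0.2],[0.613,-0.571,-0.08,0,0,0.032,-0.2],[0.613,-0.571,-0.042,0,0,0.032,-0.2],[0.613,-0.571,-0.038,0,0,0.032,-0.2]]' 40
python3 -m handwheel '[[0.007,0,0,0,0,0,-0.2],[0.015,0,0,0,0,0,-0.2],[0.02,0,0,0,0,0,-0.2]]' 20
python3 - <<'E'
from plan import *
n=now(); d=n[:2]-B; c,s=np.cos(YB),np.sin(YB); print(n, c*d[0]+s*d[1], -s*d[0]+c*d[1])
E
```

```text
time: 26.65
eef_pos: [0.5749, 0.1243, 0.0331]
tcp_rot: [0.994, 0.109, -0.001, 0.0]
contact_force: [-4.5, -0.3, 7.0]
opening: 0.57
finger_force: 45.3
time: 27.02
eef_pos: [0.582, 0.1267, 0.0331]
tcp_rot: [0.994, 0.11, -0.003, 0.001]
contact_force: [-8.2, -4.9, 7.0]
opening: 0.572
finger_force: 45.2
[0.58199931 0.12670996 0.03307227 0.22076563] 0.013205853727004054 -0.02920477545948517
```

```bash

python3 -m handwheel '[[0.005,0,0,0,0,0,-0.2],[0.009,0,0,0,0,0,-0.2]]' 20
python3 -m handwheel '[[-0.008,0,-0.003,0,0,0,0.35],[-0.008,0,-0.003,0,0,0,0.35],[-0.008,0,-0.1,0,0,0,0.3],[-0.008,0.117,-0.1,0,0,0,-1],[-0.008,0.117,-0.1,0,0,0,-1],[-0.008,0.117,-0.1,0,0,0,-1],[-0.008,0.117,-0.01,0,0,0,-1],[-0.008,0.117,-0.01,0,0,0,-1],[-0.008,0.08,-0.01,0,0,0,-1],[-0.008,0.05,-0.01,0,0,0,-1],[-0.008,0.035,-0.01,0,0,0,-1],[-0.008,0.03,-0.01,0,0,0,-1]]' 20
python3 - <<'E'
from plan import *
n=now(); d=n[:2]-B; c,s=np.cos(YB),np.sin(YB); print(n, c*d[0]+s*d[1], -s*d[0]+c*d[1])
E
```

```text
time: 27.28
eef_pos: [0.5822, 0.1268, 0.033]
tcp_rot: [0.994, 0.111, -0.008, 0.001]
contact_force: [-17.6, -8.2, 15.5]
opening: 0.574
finger_force: 46.1
time: 28.78
eef_pos: [0.5872, 0.1126, 0.0378]
tcp_rot: [0.994, 0.113, 0.0, 0.005]
contact_force: [2.5, -18.5, -0.6]
opening: 0.0
finger_force: 8.3
[0.58716113 0.11255305 0.03784666 0.22560163] 0.015131388215519988 -0.04414984221971523
```

```bash

python3 -m handwheel '[[0,0.05,-0.08,0,0,0,-1],[-0.1,0.1,-0.3,0,0,0,-1],[-0.3,0.7,-0.4,0,0,0,-1],[-0.4,0.95,-0.4,0,0,0,-1],[-0.4,0.95,-0.4,0,0,0,-1],[-0.4,0.95,-0.4,0,0,0,-1],[-0.4,0.95,-0.4,0,0,0,-1],[-0.4,0.95,-0.4,0,0,0,-1],[-0.4,0.95,-0.4,0,0,0,-1]]' 20
cat > chk.py <<'E'
from vis import *
from plan import bd,YB,now
import sys
I=shots(sys.argv[1]); f=5
# rectified close-ups of the board at z = 27 mm (tile tops), 0.3 mm per pixel
out=[]
for n in ("top","side"):
    X=np.arange(-.08,.08,.0004); Y=np.arange(.185,-.09,-.0004)
    xx,yy=np.meshgrid(X[::-1],Y); c,s=np.cos(YB),np.sin(YB); b=bd(0,0)
    W=np.c_[(b[0]+c*xx-s*yy).ravel(),(b[1]+s*xx+c*yy).ravel(),np.full(xx.size,.027)]
    uv=proj(n,W).astype(np.float32).reshape(*xx.shape,2)
    out.append(cv2.remap(I[n],uv[...,0],uv[...,1],cv2.INTER_CUBIC))
cv2.imwrite(f"pics/rect_{sys.argv[1]}.png",cv2.resize(np.hstack(out)[:,:,::-1],(696,600)))
for k,kind,y in (("white","white",.143),("pale","pale",.093),("mid","mid",.043),("navy","navy",-.007)):
    try:
        q,m,_=fit(I,TILE,kind,[*bd(.012,y),.015,YB],True,("top",),z=.015); d=q[:2]-bd(0,0)
        print(k,"local mm",np.round(1e3*np.array([c*d[0]+s*d[1],-s*d[0]+c*d[1]]),1),"dyaw deg",round(np.degrees(q[3]-YB),2),round(m,2))
    except Exception as e: print(k,e)
for k,z0 in (("gray",0),("red",.041)):
    print(k,[np.round(fit(I,CUP,k,[.5977,-.1626,z0,0],False,v,z=zz)[0][:3],4) for v,zz in ((("side","top"),None),(("top",),z0))])
E
python3 chk.py end1; python3 -c "
from plan import *; print(now())"
```

```text
time: 29.9
eef_pos: [0.5132, -0.2933, 0.199]
tcp_rot: [0.994, 0.108, 0.001, 0.001]
contact_force: [1.2, 0.1, 0.8]
opening: -0.0
finger_force: 0.0
white local mm [39.8 52.1] dyaw deg -92.28 22.27
pale local mm [12.5 68.2] dyaw deg -1.85 8.26
mid local mm [10.1 39.5] dyaw deg 3.21 0.81
navy local mm [12.9 -7.9] dyaw deg -0.33 0.5
gray [array([ 0.5984, -0.1631,  0.    ]), array([ 0.5988, -0.1634,  0.    ])]
red [array([ 0.5976, -0.1621,  0.0401]), array([ 0.5974, -0.1618,  0.041 ])]
[ 0.51325108 -0.28989523  0.19737399  0.21894352]
```

View pics/rect_end1.png

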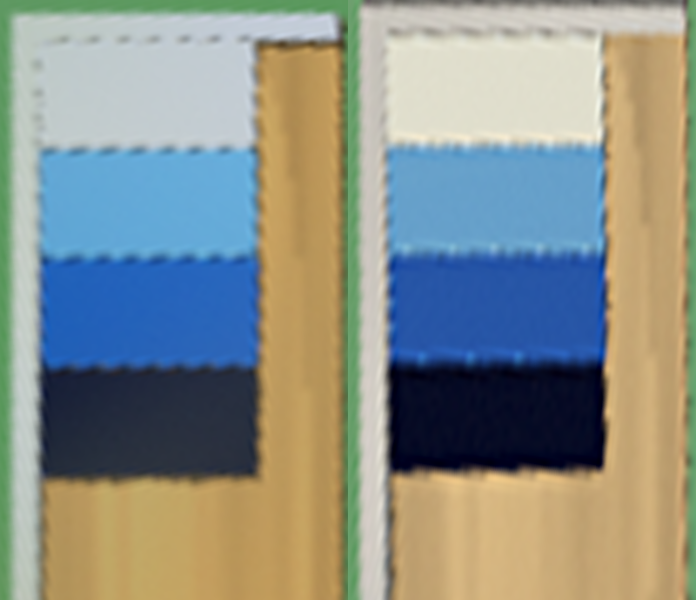

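View pics/side_end1.png

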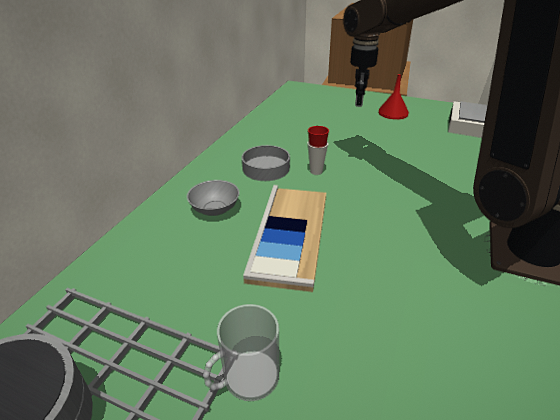

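The rectified views show a closed row, white to navy, in the right order. The red cup is nested (foot at 40–41 mm) and the white cup hasn't moved (under 1 mm). The short ends at the right (columns about 257–259 top, 602–606 side) may be staggered by up to about 1 mm, so I'll gently seat the tiles against the back ledge, two at a time.

```bash
python3 - <<'E'
from plan import *
n=now(); print(n); 
rel(n,[[[.48,-.02,.19,.2215]],[[*bd(-.066,.118),.1,.2215],[*bd(-.066,.118),.035,.2215]],[[*bd(-.048,.118),.035,.2215],[*bd(-.0445,.118),.035,.2215],[*bd(-.066,.018),.035,.2215],[*bd(-.0445,.018),.035,.2215]]])
E
```

```text
[ 0.51325108 -0.28989523  0.19737399  0.21894352]
  [0.065,-0.677,0.018,0,0,-0.001]  rows 4.4
 ->  [ 0.4798 -0.0199  0.1902  0.2221]
  [0.132,-0.669,0.225,0,0,0]  rows 4.6
  [0.132,-0.669,0.388,0,0,0]  rows 1.0
 ->  [0.4724 0.2527 0.035  0.2221]
  [0.045,-0,-0,0,0,0]  rows 0.3
  [0.054,-0,-0,0,0,0]  rows 0.1
  [-0,0.25,-0,0,0,0]  rows 1.6
  [0.054,0.25,-0,0,0,0]  rows 0.3
 ->  [0.5155 0.16   0.035  0.2221]
```

```bash

python3 -m handwheel '[[0.065,-0.677,0.018,0,0,-0.001,-0.165],[0.065,-0.677,0.018,0,0,-0.001,-0.165],[0.065,-0.677,0.018,0,0,-0.001,-0.165],[0.065,-0.677,0.018,0,0,-0.001,-0.165],[0.065,-0.677,0.018,0,0,-0.001,-0.165],[0.065,-0.677,0.018,0,0,-0.001,-0.165]]' 20
python3 -m handwheel '[[0.132,-0.669,0.1,0,0,0,-0.165],[0.132,-0.669,0.2,0,0,0,-0.165],[0.132,-0.669,0.225,0,0,0,-0.165],[0.132,-0.669,0.225,0,0,0,-0.165],[0.132,-0.669,0.225,0,0,0,-0.165],[0.132,-0.669,0.225,0,0,0,-0.165],[0.132,-0.669,0.225,0,0,0,-0.165]]' 20
python3 - <<'E'
from plan import *
n=now(); d=n[:2]-B; c,s=np.cos(YB),np.sin(YB); print(n, c*d[0]+s*d[1], -s*d[0]+c*d[1])
E
```

```text
time: 30.75
eef_pos: [0.4783, -0.0165, 0.1893]
tcp_rot: [0.993, 0.114, -0.001, -0.0]
contact_force: [0.8, -0.2, -0.5]
opening: 0.419
finger_force: 0.0
time: 31.62
eef_pos: [0.4718, 0.2524, 0.0999]
tcp_rot: [0.994, 0.112, -0.0, 0.0]
contact_force: [0.1, 0.2, 0.6]
opening: 0.418
finger_force: 0.0
[0.47179111 0.25239248 0.09994267 0.22378391] -0.0666982535031342 0.1176191917118459
```

```bash

python3 -m handwheel '[[0,0,0.08,0,0,0.001,-0.165],[0,0,0.162,0,0,0.001,-0.165],[0,0,0.162,0,0,0.001,-0.165],[0.03,0,0.162,0,0,0.001,-0.165],[0.045,0,0.162,0,0,0.001,-0.165],[0.05,0,0.162,0,0,0.001,-0.165],[0.052,0,0.162,0,0,0.001,-0.165]]' 20
python3 - <<'E'
from plan import *
n=now(); d=n[:2]-B; c,s=np.cos(YB),np.sin(YB); print(n, c*d[0]+s*d[1], -s*d[0]+c*d[1])
E
```

```text
time: 32.5
eef_pos: [0.4898, 0.2565, 0.035]
tcp_rot: [0.994, 0.11, -0.004, 0.001]
contact_force: [-8.6, -2.8, 6.7]
opening: 0.42
finger_force: 4.2
[0.48977373 0.25650177 0.03501544 0.22038447] -0.04825218266613372 0.11767742885164277
```

```bash

python3 -m handwheel '[[0.006,0,0,0,0,0,-0.165],[0.008,0,0,0,0,0,-0.165]]' 20
python3 -m handwheel '[[-0.03,0,0,0,0,0,-0.165],[-0.06,0,0,0,0,0,-0.165],[-0.06,0.13,0,0,0,0,-0.165],[-0.06,0.25,0,0,0,0,-0.165],[-0.06,0.25,0,0,0,0,-0.165],[-0.03,0.25,0,0,0,0,-0.165],[-0.012,0.25,0,0,0,0,-0.165],[-0.004,0.25,0,0,0,0,-0.165],[0,0.25,0,0,0,0,-0.165]]' 20
python3 - <<'E'
from plan import *
n=now(); d=n[:2]-B; c,s=np.cos(YB),np.sin(YB); print(n, c*d[0]+s*d[1], -s*d[0]+c*d[1])
E
```

```text
time: 32.75
eef_pos: [0.4899, 0.2567, 0.0345]
tcp_rot: [0.994, 0.11, -0.008, 0.002]
contact_force: [-16.4, -4.6, 11.6]
opening: 0.419
finger_force: 8.0
time: 33.88
eef_pos: [0.5115, 0.1605, 0.0337]
tcp_rot: [0.994, 0.111, -0.009, 0.001]
contact_force: [-14.2, -5.6, 10.8]
opening: 0.417
finger_force: 8.1
[0.51153838 0.16052384 0.03369488 0.2231144 ] -0.04810496667472227 0.019262785651196684
```

```bash

python3 -m handwheel '[[-0.03,0,0,0,0,0,-0.165],[-0.05,0,-0.1,0,0,0,-0.165],[-0.05,0.1,-0.35,0,0,0,-0.165],[-0.1,0.8,-0.45,0,0,0,-0.165],[-0.1,0.8,-0.45,0,0,0,-0.165],[-0.1,0.8,-0.45,0,0,0,-0.165],[-0.1,0.8,-0.45,0,0,0,-0.165],[-0.1,0.8,-0.45,0,0,0,-0.165],[-0.1,0.8,-0.45,0,0,0,-0.165],[-0.1,0.8,-0.45,0,0,0,-0.165]]' 20
python3 chk.py end2
```

```text
time: 35.12
eef_pos: [0.5479, -0.1598, 0.2147]
tcp_rot: [0.994, 0.11, -0.0, -0.0]
contact_force: [-0.2, -0.1, -0.4]
opening: 0.422
finger_force: 0.0
white local mm [40.1 52.4] dyaw deg -92.17 22.23
pale local mm [13.3 67.3] dyaw deg -2.66 8.01
mid local mm [ 9.6 41.4] dyaw deg -1.13 0.49
navy local mm [13.1 -7.9] dyaw deg -0.27 0.58
gray [array([ 0.5978, -0.1627, -0.0014]), array([ 0.5934, -0.1618,  0.    ])]
red [array([ 0.5984, -0.165 ,  0.0388]), array([ 0.5968, -0.1641,  0.041 ])]
```

View pics/rect_end2.png

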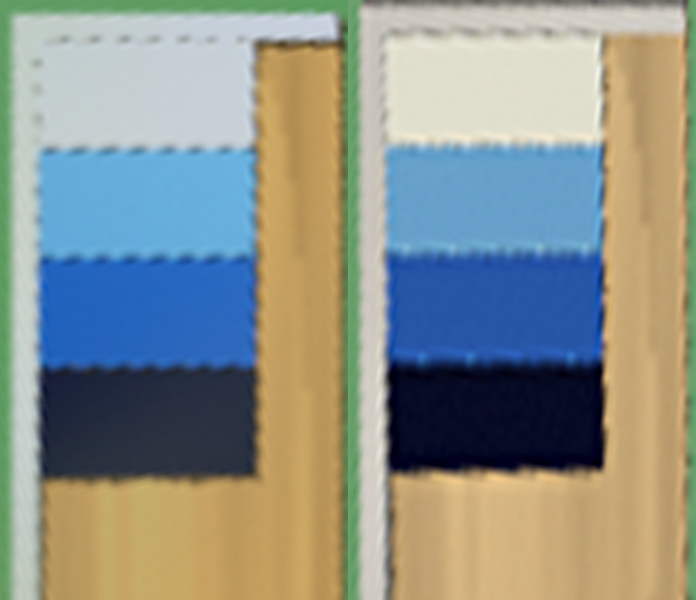

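The short ends now line up (column 256–257 in the top view, 603–604 in the side view), the row is closed, and the arm is clear of everything.

```bash
python3 -c "
from plant import ctrl; print(ctrl.sign_off())"
```

```text
the job is handed in; nothing more can be done
None
```

I nested the red cup in the white cup, closed the four tiles into a row from white to navy against the end stop and back ledge, and handed the job in at about 35 s.

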